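Hand the practice pieces over to the drilling rack in mirrored order

TASK

The four aluminium practice pieces stand in a row in the steel tray; move them all to the empty wooden rack for the drilling station, in reverse order: the piece at the left end of the tray (as seen from the robot's base, looking out over the table) goes to the right-end bay of the rack, the second from the left to the second from the right, and so on. Stand each upright on the floor of its own bay; set the pieces down, do not drop, throw or topple them.

Things in the scene. Friction and masses are not known exactly. Their poses are not given: they have to be found in the camera images.
- shaft: Stepped turned shaft, 90 mm tall: diameter 40 mm up to height 20 mm, 30 mm from there to 62 mm, 20 mm from there to the top. Loose, plain aluminium, 170 g give or take a third. Stands upright on the cell floor; origin: centre of its underside; z up its axis. Grip the 30 mm part.
- bush: Flanged turned bush, 58 mm tall: flange of diameter 42 mm, 10 mm thick, at the foot, then diameter 36 mm to the flat top, which shows a large black bore. Loose, plain aluminium, 150 g give or take a third. Stands upright on the cell floor; origin: centre of its underside; z up its axis. 
- hexnut: Long hexagonal coupling nut, 64 mm tall, 34 mm across flats and 39 mm across corners, small black bore in the top. Its x axis is square to one pair of flats (the other pairs lie at 60 degrees to it). Loose, plain aluminium, 160 g give or take a third. Stands upright on the cell floor; origin: centre of its underside; z up its axis. 
- block: Square block 34 x 34 mm, 58 mm tall, with a round spigot of diameter 18 mm rising a further 22 mm (80 mm overall). Loose, plain aluminium, 190 g give or take a third. Stands upright on the cell floor; origin: centre of its underside; z up its axis. Its x and y axes are square to the flat sides; grip the square part.
- cell_shaft: Fixed grey plastic cell of the tray, the one in which the stepped shaft stands at the start (its place in the tray differs from start to start). 62 mm square outside, 52 mm square clear inside, flat floor 8 mm and rim top 18 mm above the table. Origin: centre of its underside, at table height; axes parallel to the tray's. Not to be moved.
- cell_bush: Fixed grey plastic cell of the tray, the one in which the flanged bush stands at the start (its place in the tray differs from start to start). 62 mm square outside, 52 mm square clear inside, flat floor 8 mm and rim top 18 mm above the table. Origin: centre of its underside, at table height; axes parallel to the tray's. Not to be moved.
- cell_hexnut: Fixed grey plastic cell of the tray, the one in which the hexagonal nut stands at the start (its place in the tray differs from start to start). 62 mm square outside, 52 mm square clear inside, flat floor 8 mm and rim top 18 mm above the table. Origin: centre of its underside, at table height; axes parallel to the tray's. Not to be moved.
- cell_block: Fixed grey plastic cell of the tray, the one in which the square block stands at the start (its place in the tray differs from start to start). 62 mm square outside, 52 mm square clear inside, flat floor 8 mm and rim top 18 mm above the table. Origin: centre of its underside, at table height; axes parallel to the tray's. Not to be moved.
- tray: Fixed dark steel carrying tray, 74 x 276 mm, that carries the four cells side by side in a row along its y axis, cell centres at y = +99, +33, -33 and -99 mm. Origin: centre of its underside, on the table. Its y axis points roughly to the robot's left (within about 10 degrees). The tray may be the nearer or the farther of the two rows.
- rack: Fixed wooden rack, 74 x 284 mm, empty at the start, with four open square bays in a row along its y axis, bay centres at y = +99, +33, -33 and -99 mm (x = 0). Each bay is 52 mm square inside, with its floor 8 mm and its rim top 18 mm above the table. Origin: centre of its underside, on the table. Its y axis points roughly to the robot's left (within about 10 degrees).
Not all that is in view belongs to the job. What is shaped like the bush but blue or yellow is not meant.

How it is judged (in metres and radians):
At the end, for the whole second after the job is handed in: Each piece is released, at rest and upright (0.1 rad) on the floor (4 mm) of a rack bay, within 12 mm of its centre along each rack axis; that bay mirrors the cell it came from: tray y +99 mm to rack y -99 mm, +33 to -33, and so on (x of shaft in the frame of rack between -0.012 and 0.012 m and z of shaft in the frame of rack between 0.004 and 0.012 m and angle between each of shaft, bush, hexnut, block's own z axis and vertical below 0.1 rad and linear speed of each of shaft, bush, hexnut, block below 0.02 m/s and angular speed of each of shaft, bush, hexnut, block below 0.2 rad/s and ((y of shaft in the frame of rack between 0.087 and 0.111 m and y of cell_shaft in the frame of tray between -0.119 and -0.079 m) or (y of shaft in the frame of rack between 0.021 and 0.045 m and y of cell_shaft in the frame of tray between -0.053 and -0.013 m) or (y of shaft in the frame of rack between -0.045 and -0.021 m and y of cell_shaft in the frame of tray between 0.013 and 0.053 m) or (y of shaft in the frame of rack between -0.111 and -0.087 m and y of cell_shaft in the frame of tray between 0.079 and 0.119 m)) and x of bush in the frame of rack between -0.012 and 0.012 m and z of bush in the frame of rack between 0.004 and 0.012 m and ((y of bush in the frame of rack between 0.087 and 0.111 m and y of cell_bush in the frame of tray between -0.119 and -0.079 m) or (y of bush in the frame of rack between 0.021 and 0.045 m and y of cell_bush in the frame of tray between -0.053 and -0.013 m) or (y of bush in the frame of rack between -0.045 and -0.021 m and y of cell_bush in the frame of tray between 0.013 and 0.053 m) or (y of bush in the frame of rack between -0.111 and -0.087 m and y of cell_bush in the frame of tray between 0.079 and 0.119 m)) and x of hexnut in the frame of rack between -0.012 and 0.012 m and z of hexnut in the frame of rack between 0.004 and 0.012 m and ((y of hexnut in the frame of rack between 0.087 and 0.111 m and y of cell_hexnut in the frame of tray between -0.119 and -0.079 m) or (y of hexnut in the frame of rack between 0.021 and 0.045 m and y of cell_hexnut in the frame of tray between -0.053 and -0.013 m) or (y of hexnut in the frame of rack between -0.045 and -0.021 m and y of cell_hexnut in the frame of tray between 0.013 and 0.053 m) or (y of hexnut in the frame of rack between -0.111 and -0.087 m and y of cell_hexnut in the frame of tray between 0.079 and 0.119 m)) and x of block in the frame of rack between -0.012 and 0.012 m and z of block in the frame of rack between 0.004 and 0.012 m and ((y of block in the frame of rack between 0.087 and 0.111 m and y of cell_block in the frame of tray between -0.119 and -0.079 m) or (y of block in the frame of rack between 0.021 and 0.045 m and y of cell_block in the frame of tray between -0.053 and -0.013 m) or (y of block in the frame of rack between -0.045 and -0.021 m and y of cell_block in the frame of tray between 0.013 and 0.053 m) or (y of block in the frame of rack between -0.111 and -0.087 m and y of cell_block in the frame of tray between 0.079 and 0.119 m))); the robot touches nothing.
It fails at once if a piece was dropped, thrown or knocked over (moving faster than 0.6 m/s out of the fingers) ((linear speed of shaft above 0.6 m/s and contact force between the fingers and shaft below 0.2 N) or (linear speed of bush above 0.6 m/s and contact force between the fingers and bush below 0.2 N) or (linear speed of hexnut above 0.6 m/s and contact force between the fingers and hexnut below 0.2 N) or (linear speed of block above 0.6 m/s and contact force between the fingers and block below 0.2 N)).
It also fails if it takes over 104 s, if anything falls off the work surface, if the arm or the gripper's body presses on something with over 40 N, if the wrist force passes 120 N, or if a joint passes its speed limit or range.

ROBOT

A 6-joint arm with a two-finger parallel gripper is mounted at the origin on the work surface. World frame = base frame: x ahead of the robot, y to its left, z up, the work surface at z = 0. Lengths are in mm, angles in rad, forces in N, time in s.
With the tool pointing down it reaches from about 275 to 725 mm from the base axis. Payload 5.6 kg.
Tool frame: the origin (TCP) lies midway between the tips of the shut fingers; the grasp point (between the pads) lies 19 mm behind it; z points along the fingers, y is the direction in which the jaws open and shut (so a half turn about z gives the same grasp; the last joint's range is limited). The gripper opens to 85 mm and grips with 20 to 120 N. Pads are 22 mm wide; open, the fingers measure 114 mm over their backs; the gripper's body (76 mm by 85 mm) begins 54 mm behind the grasp point. The pads swing forward as they close: fully open they stand 13 mm farther back than shut.
Start: joints at [1.6, 0.255, 0.108, 0, -1.424, -0.285], TCP at [139.133, 532.104, 231.283] pointing down, gripper open.
Joint ranges: [-2.95, 2.95], [-1.21, 1.97], [-1.09, 1.5], [-2.87, 1.71], [-2.94, -0.07], [-3.05, 3.05]. Speed limits (rad/s): [2.57, 2.57, 3.14, 3.14, 3.14, 3.14].

INTERFACE

Orientations are given as a unit quaternion [x, y, z, w].
In Python, from cell import manip gives the robot as it stands.
- The arm moves only by the tool carry_out, never from a script. Its argument "rows" is one flat list of numbers, 5 for each row, row after row: the closure, from -1 (fully open) to 1 (shut), so that 0 is half open, then the shift along the tool's x, y, z in m, then the turn about the tool's z in degrees. In form: [hand, x, y, z, twist, hand, x, y, z, twist, ...]. A call has 1 to 20 rows; each row is the pose to reach, as a shift and turn from the pose commanded when the call began, along the tool's axes at that moment; what a row does not reach only later rows make up. A row lasts 1/10 s, in which the tool goes at most 50 mm and 8.59 degrees, less where a joint would pass 70% of its speed; a pose out of reach is approached as far as the arm can. A call with a gripper value outside its range is refused whole. The fingers move at their own pace and stop on an object; "newtons" is the grip in N (left out, the last holds). Time passes only in rows, so rows that repeat a pose let the fingers close. It gives the time, the measured TCP pose, the force and the opening at its end, in the units of the state.
- manip.state(): the state, without advancing time (a new reading comes with each control period).
- manip.snapshot(name): name is "scene" or "top" or "wrist"; returns the picture (400x640x3 uint8, red, green, blue); there is no depth.
- manip.camera_params(name): a dict with "fx", "fy", "cx", "cy" (pixels), "k1" (the pictures are not rectified: a ray, as slopes to the right and down, at radius r is drawn at 1 + k1 r^2 times it, then the intrinsics apply), "extrinsics" (4x4, takes a point from camera to world coordinates); the wrist camera has in their place "tool_from_camera" (4x4, takes a point from camera to tool coordinates, whose origin is the TCP and whose axes are the flange's). Camera axes: x right, y down, z forward; pixel columns grow to the right and rows downward; lengths in mm; the calibration is good to about 2 mm. A picture is of the moment at which its call begins: read the wrist's pose just before it. camera_params takes no time and is no camera call.
- manip.close_job(): hands the job in, once; it reports no verdict.
The state is a dict: "t": time; "joint_pos": joint angles; "joint_vel": joint speeds; "joint_efforts": joint torques, N m; "position": TCP position; "ee_rot": TCP orientation; "force": force on the tool from outside, world axes, zero at the start; "torque": the same for the moment, N m; "grip_width": finger opening in mm.
Only numpy, scipy, OpenCV 4.12 (cv2) and the standard library are available. Lean on these libraries where they do the work, as an engineer would, in place of code of your own. Each camera call takes 0.05 s, during which the arm holds its last target.

## Working session

There is one attempt and no reset: what is moved stays moved. The work goes in short steps, Python scripts to look and compute and a tool call to move; the robot and the scene stay as the last step left them, time stands still between calls to the robot, and variables do not carry over. Pictures are saved under pics/ and viewed, and the job is handed in when it is done.

Besides the shell and the picture viewer there is one more tool, called after "Request:" as name(argument=value, ...), one argument or row to a line, values as JSON. carry_out: Moves the arm, as the interface text tells. Its arguments: {"type":"object","properties":{"rows":{"type":"array"},"newtons":{"type":"number"}},"required":["rows"]}

```bash
mkdir -p pics; ls
python3 - <<'E'
from cell import manip
import cv2,json
s=manip.state();print(s)
for n in("scene","top"):
    im=manip.snapshot(n);cv2.imwrite(f"pics/{n}0.png",im[:,:,::-1])
for n in("scene","top","wrist"):print(n,manip.camera_params(n))
E
```

```text
pics
{'t': 0.0, 'joint_pos': array([ 1.59963177e+00,  2.55750336e-01,  1.06970182e-01, -4.83356526e-04,
       -1.42390673e+00, -2.84615165e-01]), 'joint_vel': array([-0.00061516, -0.00090865, -0.00021108,  0.00035118,  0.00163294,
        0.00020677]), 'joint_efforts': array([-3.55561554e-06, -3.86627948e+01,  2.37938082e+01,  5.36490083e+00,
       -6.07953887e-03, -2.61936563e-06]), 'position': array([138.95705808, 531.62613973, 230.37913187]), 'ee_rot': array([ 9.91828220e-01, -1.27576769e-01, -8.85691833e-05,  9.71002671e-04]), 'force': array([-0.63080663, -0.09318004, -0.24426746]), 'torque': array([-0.01399694,  0.00325536, -0.02743943]), 'grip_width': 85.0583578075027}
scene {'fx': 379.1343660280208, 'fy': 379.1343660280208, 'cx': 317.82027899571057, 'cy': 196.59374066801612, 'k1': 0.026065517942458653, 'extrinsics': array([[ 8.05880271e-01,  4.74438595e-01, -3.54210401e-01,
         8.34421320e+02],
       [ 5.92078012e-01, -6.46553160e-01,  4.81053676e-01,
        -3.80025344e+02],
       [-7.85423771e-04, -5.97391856e-01, -8.01949096e-01,
         6.16828396e+02],
       [
[... 367 characters left out ...]
-02,
        -1.39124193e+01],
       [ 1.30576440e-02, -1.75261006e-01, -9.84435411e-01,
         7.13192871e+02],
       [ 0.00000000e+00,  0.00000000e+00,  0.00000000e+00,
         1.00000000e+00]])}
wrist {'fx': 286.5954485716523, 'fy': 286.5954485716523, 'cx': 317.99505077363017, 'cy': 200.3802362455861, 'k1': -0.01046563912350401, 'tool_from_camera': array([[-6.61395668e-04, -9.62272193e-01, -2.72087834e-01,
         7.00823884e+01],
       [ 9.99999301e-01, -3.69800219e-04, -1.12297097e-03,
        -9.31381081e-01],
       [ 9.79985596e-04, -2.72088386e-01,  9.62271765e-01,
        -1.41226537e+02],
       [ 0.00000000e+00,  0.00000000e+00,  0.00000000e+00,
         1.00000000e+00]])}
```

View pics/scene0.png

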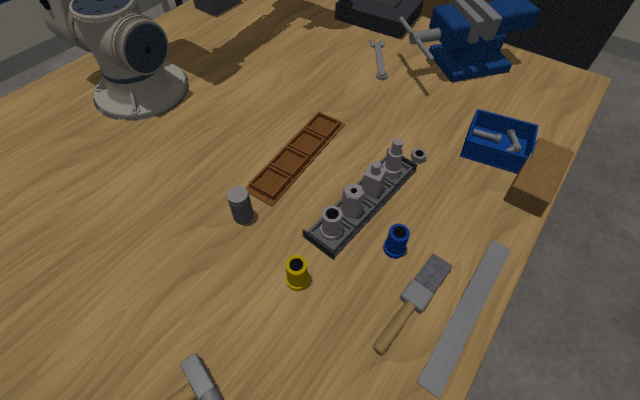

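View pics/top0.png

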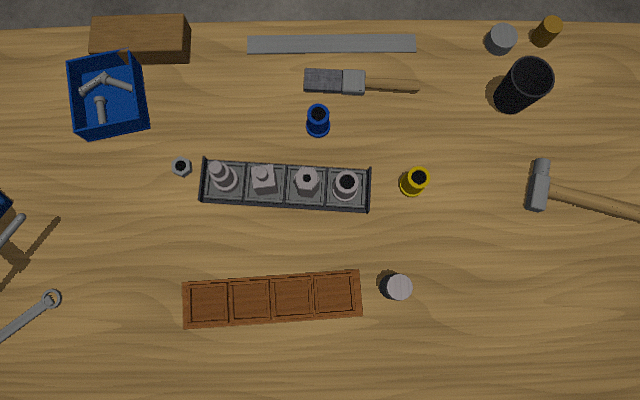

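The tray is the far row. Seen from the base, left to right (top view pixels), it holds the shaft (222,175), block (263,180), hexnut (306,182) and bush (346,185). The rack runs from (182,280) to (362,325), and a loose grey cylinder stands close to its right end at (397,287). I'll enlarge this to confirm and measure.

```bash
cat > h.py <<'E'
import numpy as np,cv2
from cell import manip
P={n:manip.camera_params(n) for n in("scene","top","wrist")}
def Kd(p):
    return np.array([[p['fx'],0,p['cx']],[0,p['fy'],p['cy']],[0,0,1.]]),np.array([p['k1'],0,0,0,0.])
def ray(p,T,uv):
    K,d=Kd(p); n=cv2.undistortPointsIter(np.array(uv,float).reshape(-1,1,2),K,d,None,None,(3,50,1e-9)).reshape(-1,2)
    return np.c_[n,np.ones(len(n))]@T[:3,:3].T,T[:3,3]
def atz(p,T,uv,z):
    r,o=ray(p,T,uv); z=np.broadcast_to(z,(len(r),)); return o+r*((z-o[2])/r[:,2])[:,None]
def proj(p,T,X):
    Ti=np.linalg.inv(T);K,d=Kd(p)
    return cv2.projectPoints(np.array(X,float).reshape(-1,1,3),cv2.Rodrigues(Ti[:3,:3])[0],Ti[:3,3],K,d)[0].reshape(-1,2)
def Ttool(s):
    from scipy.spatial.transform import Rotation as R
    T=np.eye(4);T[:3,:3]=R.from_quat(s['ee_rot']).as_matrix();T[:3,3]=s['position'];return T
E
python3 - <<'E'
import cv2
im=cv2.imread("pics/top0.png")
cv2.imwrite("pics/c1.png",cv2.resize(im[145:220,190:380],None,fx=4.2,fy=4.2,interpolation=cv2.INTER_CUBIC))
cv2.imwrite("pics/c2.png",cv2.resize(im[262:337,175:365],None,fx=4.2,fy=4.2,interpolation=cv2.INTER_CUBIC))
E
```

```text
(no output)
```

View pics/c1.png

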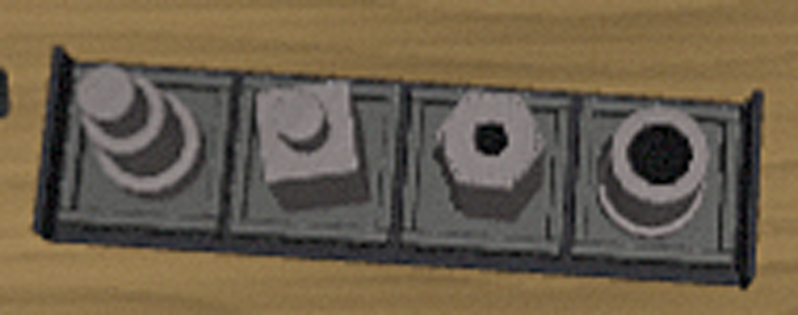

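View pics/c2.png

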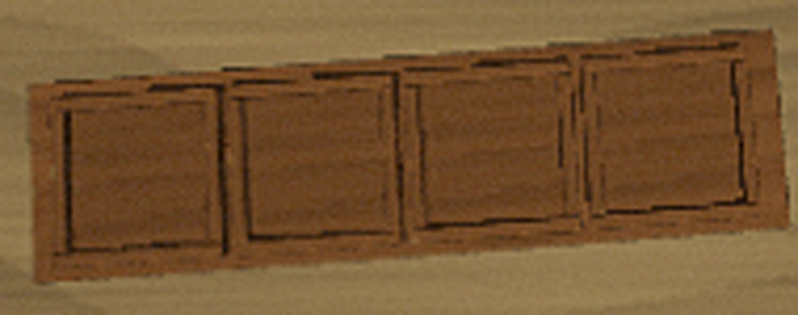

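Run:
```python
from h import *
p=P['top'];T=p['extrinsics']
f=lambda a,o:(np.array(a,float)+.5)/4.2-.5+o
r=f([(30,85),(773,30),(788,225),(36,283)],(175,262))
c=atz(p,T,r,[18,18,18,18]);print(c.round(1))
print("sizes",[np.linalg.norm(c[i]-c[(i+1)%4]).round(1) for i in range(4)],"ctr",c.mean(0))
v=(c[0]+c[3]-c[1]-c[2]);print("rack yaw deg",np.degrees(np.arctan2(-v[0],v[1])))
# floors corners of bays
b=f([(65,105),(210,98),(210,243),(68,250), (600,67),(740,60),(745,202),(592,213)],(175,262))
q=atz(p,T,b,8);print(q.round(1),q[:4].mean(0),q[4:].mean(0))
# pieces
a=f([(105,92),(302,110),(490,140),(660,153)],(190,145))
print("pieces",atz(p,T,a,[98,88,72,66]).round(1))
t=f([(75,62),(740,105),(735,257),(60,215)],(190,145))
c=atz(p,T,t,18);print(c.round(1),c.mean(0),[np.linalg.norm(c[i]-c[(i+1)%4]).round(1) for i in range(4)])
v=(c[0]+c[3]-c[1]-c[2]);print("tray yaw deg",np.degrees(np.arctan2(-v[0],v[1])))
k=f([(258,92),(345,84),(360,172),(275,187)],(190,145));print("block top",atz(p,T,k,66).round(1),atz(p,T,k,66).mean(0))
k=f([(463,93),(517,92),(543,137),(515,184),(463,187),(437,140)],(190,145));print("hex",atz(p,T,k,72).round(1),atz(p,T,k,72).mean(0))
print(atz(p,T,[(397,287)],20), atz(p,T,[(181,166)],10))
```

```text
[[486.8 194.2  18. ]
 [502.4 -83.1  18. ]
 [431.  -86.3  18. ]
 [414.9 190.   18. ]]
sizes [np.float64(277.7), np.float64(71.5), np.float64(276.8), np.float64(72.0)] ctr [458.76299737  53.67052138  18.        ]
rack yaw deg 3.28208062323807
[[479.2 183.6   8. ]
 [481.1 128.8   8. ]
 [427.7 128.1   8. ]
 [425.8 181.2   8. ]
 [490.1 -18.2   8. ]
 [491.7 -71.2   8. ]
 [439.  -71.5   8. ]
 [436.2 -14.3   8. ]] [453.43685335 155.45387978   8.        ] [464.26901838 -43.82506714   8.        ]
pieces [[650.  128.1  98. ]
 [645.   61.4  88. ]
 [637.1  -3.8  72. ]
 [632.7 -64.8  66. ]]
[[ 684.2  158.6   18. ]
 [ 662.6 -100.3   18. ]
 [ 602.6  -96.1   18. ]
 [ 623.4  162.8   18. ]] [643.19303004  31.24658536  18.        ] [np.float64(259.9), np.float64(60.1), np.float64(259.7), np.float64(61.0)]
tray yaw deg -4.682877180471925
block top [[657.8  80.   66. ]
 [660.2  48.5  66. ]
 [627.5  43.1  66. ]
 [622.5  73.6  66. ]] [642.00481307  61.32086932  66.        ]
hex [[654.5   5.7  72. ]
 [654.6 -13.7  72. ]
 [637.9 -22.7  72. ]
 [620.9 -12.4  72. ]
 [620.1   6.1  72. ]
 [637.4  15.1  72. ]] [637.55176176  -3.64643017  72.        ]
[[ 472.84038809 -141.92953176   20.        ]] [[676.02236542 204.36540603  10.        ]]
```

```bash
cat > mv.py <<'E'
import json,sys,numpy as np
# cmd pose: x,y,z(mm),yaw(deg)
def axes(y):
    y=np.radians(y);return np.array([np.cos(y),np.sin(y)]),np.array([np.sin(y),-np.cos(y)])
def to(cmd,tgt):
    a,b=axes(cmd[3]);d=np.array(tgt[:2])-cmd[:2]
    return [round(float(d@a)/1e3,4),round(float(d@b)/1e3,4),round((cmd[2]-tgt[2])/1e3,4),round(-(tgt[3]-cmd[3]),2)]
def ap(cmd,s):
    a,b=axes(cmd[3]);p=np.array(cmd[:2])+1e3*(s[0]*a+s[1]*b)
    return [float(p[0]),float(p[1]),cmd[2]-1e3*s[2],cmd[3]-s[3]]
E
python3 -c "
from mv import *
print(to([139.1,532.1,231.3,-14.66],[560,45,240,-90]))"
```

```text
[0.5305, 0.3647, -0.0087, 75.34]
```

Request:
carry_out(
  rows=[-1, 0.5305, 0.3647, -0.009, 75.34, -1, 0.5305, 0.3647, -0.009, 75.34, -1, 0.5305, 0.3647, -0.009, 75.34, -1, 0.5305, 0.3647, -0.009, 75.34, -1, 0.5305, 0.3647, -0.009, 75.34, -1, 0.5305, 0.3647, -0.009, 75.34, -1, 0.5305, 0.3647, -0.009, 75.34, -1, 0.5305, 0.3647, -0.009, 75.34, -1, 0.5305, 0.3647, -0.009, 75.34, -1, 0.5305, 0.3647, -0.009, 75.34, -1, 0.5305, 0.3647, -0.009, 75.34, -1, 0.5305, 0.3647, -0.009, 75.34, -1, 0.5305, 0.3647, -0.009, 75.34, -1, 0.5305, 0.3647, -0.009, 75.34, -1, 0.5305, 0.3647, -0.009, 75.34, -1, 0.5305, 0.3647, -0.009, 75.34, -1, 0.5305, 0.3647, -0.009, 75.34, -1, 0.5305, 0.3647, -0.009, 75.34, -1, 0.5305, 0.3647, -0.009, 75.34, -1, 0.5305, 0.3647, -0.009, 75.34],
)

```text
t: 2.1
position: [559.9, 45.5, 240.5]
ee_rot: [0.707, -0.707, 0.0, -0.0]
force: [-0.0, -0.2, 0.4]
grip_width: 84.9
```

Run:
```python
from h import *
s=manip.state();print(s)
im=manip.snapshot("wrist");cv2.imwrite("pics/w1.png",im[:,:,::-1])
np.save("w1.npy",Ttool(s))
```

```text
{'t': 2.1, 'joint_pos': array([ 3.59506821e-01,  2.76013409e-01,  1.59534441e-01, -2.76811273e-05,
       -1.45398094e+00, -3.58602927e-01]), 'joint_vel': array([-0.0064572 ,  0.00318309, -0.00129666,  0.00111797, -0.00025448,
        0.00037755]), 'joint_efforts': array([ 6.12994283e-02, -3.99728465e+01,  2.38988400e+01,  5.38791865e+00,
        1.12302407e-04, -9.88573120e-04]), 'position': array([559.89528497,  45.4967741 , 240.5077509 ]), 'ee_rot': array([ 7.07425135e-01, -7.06788264e-01,  5.70456707e-05, -1.58835942e-04]), 'force': array([-0.01964484, -0.23957286,  0.39424159]), 'torque': array([-0.00435352, -0.02266304, -0.04539   ]), 'grip_width': 84.92010797400322}
```

View pics/w1.png

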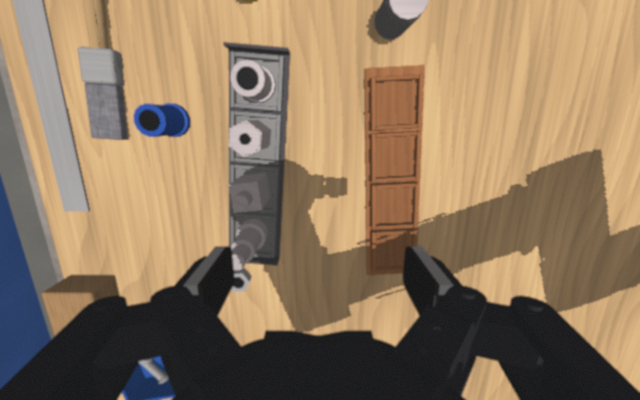

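The wrist view shows the bush (248,78), hexnut (245,138), block (247,193) and shaft (245,242) in the tray. The rack spans (366,68) to (424,273), with its last bay shaded and partly behind a finger. I'll enlarge both.

Run:
```python
import cv2
im=cv2.imread("pics/w1.png")
im=cv2.convertScaleAbs(im,alpha=1.5,beta=10)
cv2.imwrite("pics/c3.png",cv2.resize(im[40:160,215:300],None,fx=5,fy=5,interpolation=cv2.INTER_CUBIC))
cv2.imwrite("pics/c4.png",cv2.resize(im[155:275,215:300],None,fx=5,fy=5,interpolation=cv2.INTER_CUBIC))
cv2.imwrite("pics/c5.png",cv2.resize(im[60:210,355:435],None,fx=4,fy=4,interpolation=cv2.INTER_CUBIC))
```

```text
(no output)
```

View pics/c3.png

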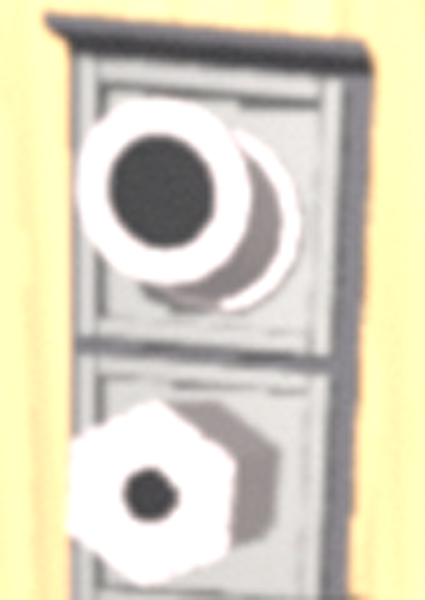

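View pics/c4.png

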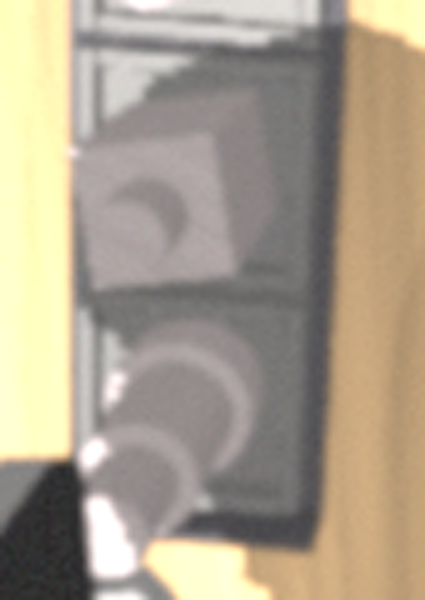

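View pics/c5.png

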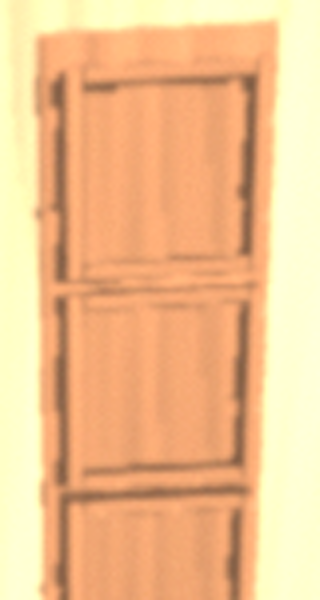

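Run:
```python
from h import *
p=P['wrist'];T=np.load('w1.npy')@p['tool_from_camera'];tp=P['top'];Tt=tp['extrinsics']
g=lambda a,f,o:(np.array(a,float)+.5)/f-.5+o
w=lambda a,o,z:atz(p,T,g(a,5,o),z)
A=(215,40);B=(215,155)
print("bush top",w([(163,192)],A,66),"flange?",w([(208,220)],A,18))
k=w([(150,400),(235,452),(230,538),(147,586),(68,540),(70,440)],A,72);print("hex",k.round(1),k.mean(0),"bore",w([(150,495)],A,72))
for i in range(3):
    d=k[i+1]-k[i];d2=k[(i+4)%6]-k[(i+3)]
    print("edge dir",[np.degrees(np.arctan2(e[1],e[0])).round(1)%180 for e in(d,d2)])
k=w([(77,150),(212,133),(240,275),(98,292)],B,66);print("block",k.round(1),k.mean(0).round(1))
for i in range(4):
    d=k[(i+1)%4]-k[i];print(np.linalg.norm(d).round(1),np.degrees(np.arctan2(d[1],d[0])).round(1)%90)
print("shaft z70 ",w([(177,413)],B,70),"top",w([(142,485)],B,98))
# cells rims top: outer lines
k=w([(75,50),(335,72)],A,18);print("tray end corners",k)
k=w([(75,350),(330,360),],A,18);print("divider bush/hex",k.round(1))
k=w([(80,42),(320,50)],B,18);print("div hex/block",k.round(1))
# rack
r=lambda a,z:atz(p,T,g(a,4,(355,60)),z)
k=r([(38,37),(277,22)],18);print("rack end",k.round(1))
for n,q in(("bay1",[(80,83),(243,78),(243,257),(80,265)]),("bay2",[(75,302),(238,298),(240,462),(72,470)])):
    k=r(q,8);print(n,k.round(1).tolist(),k.mean(0).round(1))
# compare top on bush/rack
```

```text
bush top [[633.915709   -63.43465601  66.        ]] flange? [[634.70164032 -63.39886741  18.        ]]
hex [[637.9 -22.4  72. ]
 [620.7 -11.8  72. ]
 [622.7   6.1  72. ]
 [641.2  16.3  72. ]
 [657.4   6.5  72. ]
 [655.3 -14.3  72. ]] [639.19796539  -3.28073708  72.        ] bore [[639.21392381  -2.95877271  72.        ]]
edge dir [np.float64(148.4), np.float64(148.8)]
edge dir [np.float64(83.6), np.float64(84.0)]
edge dir [np.float64(29.0), np.float64(24.900000000000006)]
block [[660.8  48.3  66. ]
 [630.   44.4  66. ]
 [625.5  77.9  66. ]
 [658.7  82.1  66. ]] [643.7  63.2  66. ]
31.0 7.300000000000011
33.8 7.700000000000003
33.5 7.1
33.8 3.5
shaft z70  [[641.26626647 110.66155427  70.        ]] top [[642.78510715 115.54924405  98.        ]]
tray end corners [[ 663.31054769 -100.09057597   18.        ]
 [ 603.52408231  -95.34029136   18.        ]]
divider bush/hex [[668.7 -34.   18. ]
 [606.9 -31.6  18. ]]
div hex/block [[672.8  31.   18. ]
 [611.7  33.   18. ]]
rack end [[507.5 -79.5  18. ]
 [437.9 -83.7  18. ]]
bay1 [[492.7, -68.2, 8.0], [443.3, -69.7, 8.0], [438.6, -17.2, 8.0], [489.9, -14.6, 8.0]] [466.1 -42.4   8. ]
bay2 [[490.9, -3.2, 8.0], [439.0, -4.5, 8.0], [433.5, 48.5, 8.0], [489.0, 51.2, 8.0]] [463.1  23.    8. ]
```

Run:
```python
from h import *
from mv import *
p=P['wrist'];T=np.load('w1.npy')@p['tool_from_camera']
g=lambda a,f,o:(np.array(a,float)+.5)/f-.5+o
w=lambda a,z:atz(p,T,g(a,5,(215,155)),z)
print("shaft",w([(177,413)],28),w([(142,485)],70))
print(to([560,45,240,-90],[634,-64,150,-90]))
```

```text
shaft [[652.0606996  128.66156241  28.        ]] [[650.84147291 129.21585909  70.        ]]
[0.109, -0.074, 0.09, 0]
```

Request:
carry_out(
  rows=[-1, 0.109, -0.074, 0.09, 0, -1, 0.109, -0.074, 0.09, 0, -1, 0.109, -0.074, 0.09, 0, -1, 0.109, -0.074, 0.09, 0, -1, 0.109, -0.074, 0.12, 0, -1, 0.109, -0.074, 0.16, 0, -1, 0.109, -0.074, 0.185, 0, -1, 0.109, -0.074, 0.2, 0, -1, 0.109, -0.074, 0.208, 0, -1, 0.109, -0.074, 0.208, 0, 0.2, 0.109, -0.074, 0.208, 0, 1, 0.109, -0.074, 0.208, 0, 1, 0.109, -0.074, 0.208, 0, 1, 0.109, -0.074, 0.208, 0, 1, 0.109, -0.074, 0.208, 0, 1, 0.109, -0.074, 0.208, 0, 1, 0.109, -0.074, 0.208, 0],
  newtons=60,
)

```text
t: 3.85
position: [634.7, -63.9, 33.4]
ee_rot: [0.707, -0.707, 0.001, -0.001]
force: [-0.5, 0.7, 6.1]
grip_width: 33.7
```

Request:
carry_out(
  rows=[1, 0, 0, -0.01, 0, 1, 0, 0, -0.03, 0, 1, 0, 0, -0.06, 0, 1, 0, 0, -0.1, 0, 1, 0, 0, -0.13, 0, 1, 0, 0, -0.13, 0],
)

```text
t: 4.45
position: [636.6, -64.3, 168.1]
ee_rot: [0.707, -0.707, 0.003, -0.003]
force: [-0.1, 0.2, -1.3]
grip_width: 33.8
```

Run:
```python
from h import *
from mv import *
s=manip.state();print(s['grip_width'],s['position'],s['force'])
im=manip.snapshot("wrist");cv2.imwrite("pics/w2.png",im[:,:,::-1])
print(to([634,-64,162,-90],[454,155,160,-86.8]))
```

```text
33.756556861269075 [636.57155741 -64.27524754 168.06098607] [-0.14490714  0.23183456 -1.2808106 ]
[-0.219, 0.18, 0.002, -3.2]
```

View pics/w2.png

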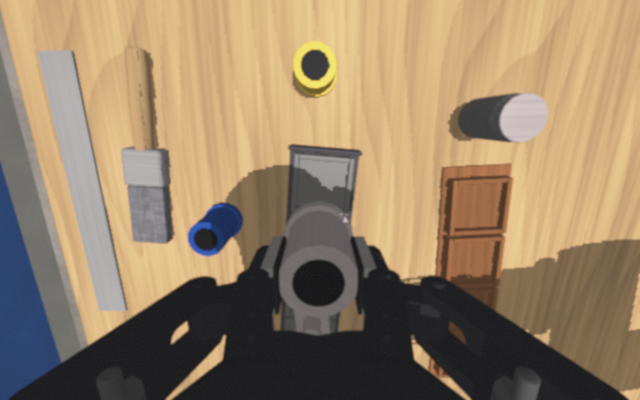

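The bush is held squarely between the pads at (318,280). I'll carry it to the left-end bay.

Request:
carry_out(
  rows=[1, -0.02, 0.016, 0.002, -0.4, 1, -0.055, 0.045, 0.002, -1, 1, -0.09, 0.075, 0.002, -1.6, 1, -0.125, 0.105, 0.002, -2.2, 1, -0.16, 0.132, 0.002, -2.8, 1, -0.19, 0.156, 0.002, -3.2, 1, -0.212, 0.174, 0.002, -3.2, 1, -0.219, 0.18, 0.002, -3.2, 1, -0.219, 0.18, 0.01, -3.2, 1, -0.219, 0.18, 0.035, -3.2, 1, -0.219, 0.18, 0.065, -3.2, 1, -0.219, 0.18, 0.09, -3.2, 1, -0.219, 0.18, 0.11, -3.2, 1, -0.219, 0.18, 0.12, -3.2, 1, -0.219, 0.18, 0.124, -3.2, 1, -0.219, 0.18, 0.127, -3.2, 1, -0.219, 0.18, 0.127, -3.2, 1, -0.219, 0.18, 0.127, -3.2],
)

```text
t: 6.3
position: [454.7, 155.3, 36.0]
ee_rot: [0.727, -0.687, 0.0, -0.001]
force: [0.2, -0.4, -1.4]
grip_width: 33.9
```

Run:
```python
from h import *
s=manip.state();print(s['grip_width'],s['position'],s['force'],s['torque'])
im=manip.snapshot("wrist");cv2.imwrite("pics/w3.png",im[:,:,::-1])
```

```text
33.90618352554306 [454.65810872 155.29812107  36.0137244 ] [ 0.16098241 -0.3545359  -1.39235969] [ 0.0169961  -0.04821917 -0.01153123]
```

View pics/w3.png

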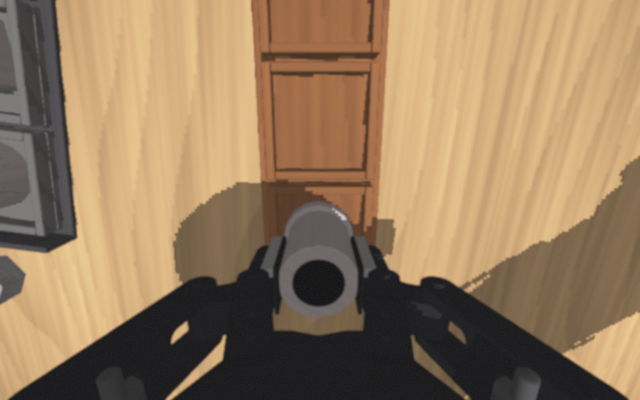

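The bush is over the left-end bay and about 2.5 mm above its floor. I'll lower it and release.

Request:
carry_out(
  rows=[1, 0, 0, 0.0015, 0, 1, 0, 0, 0.003, 0, 1, 0, 0, 0.003, 0, 1, 0, 0, 0.003, 0],
)

```text
t: 6.75
position: [454.4, 155.3, 33.4]
ee_rot: [0.727, -0.687, 0.0, -0.001]
force: [-3.6, 0.2, 6.3]
grip_width: 34.0
```

Request:
carry_out(
  rows=[0.3, 0, 0, 0, 0, -0.3, 0, 0, 0, 0, -1, 0, 0, 0, 0, -1, 0, 0, 0, 0, -1, 0, 0, 0, 0, -1, 0, 0, -0.02, 0, -1, 0, 0, -0.06, 0, -1, 0, 0, -0.1, 0, -1, 0, 0, -0.128, 0],
)

```text
t: 7.65
position: [454.8, 155.3, 163.1]
ee_rot: [0.727, -0.687, 0.001, -0.001]
force: [0.7, 0.9, 0.7]
grip_width: 85.8
```

Run:
```python
from h import *
from mv import *
s=manip.state();print(s['grip_width'],s['position'],s['force'])
np.save('w4.npy',Ttool(s));im=manip.snapshot("wrist");cv2.imwrite("pics/w4.png",im[:,:,::-1])
print(to([454,155,160,-86.8],[638.3,-3.4,150,-93.5]))
```

```text
85.80614985790095 [454.8441325  155.28469338 163.06720971] [0.69610173 0.94383313 0.65916262]
[0.1684, -0.1752, 0.01, 6.7]
```

View pics/w4.png

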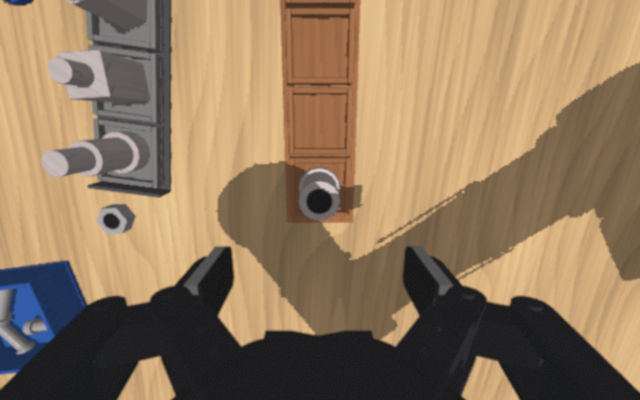

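The bush stands upright in the left-end bay at (320,195). Next is the hexnut.

Request:
carry_out(
  rows=[-1, 0.1684, -0.1752, 0.01, 6.7, -1, 0.1684, -0.1752, 0.01, 6.7, -1, 0.1684, -0.1752, 0.01, 6.7, -1, 0.1684, -0.1752, 0.01, 6.7, -1, 0.1684, -0.1752, 0.01, 6.7, -1, 0.1684, -0.1752, 0.01, 6.7, -1, 0.1684, -0.1752, 0.015, 6.7, -1, 0.1684, -0.1752, 0.045, 6.7, -1, 0.1684, -0.1752, 0.085, 6.7, -1, 0.1684, -0.1752, 0.11, 6.7, -1, 0.1684, -0.1752, 0.122, 6.7, -1, 0.1684, -0.1752, 0.126, 6.7, -1, 0.1684, -0.1752, 0.126, 6.7, 0.2, 0.1684, -0.1752, 0.126, 6.7, 1, 0.1684, -0.1752, 0.126, 6.7, 1, 0.1684, -0.1752, 0.126, 6.7, 1, 0.1684, -0.1752, 0.126, 6.7, 1, 0.1684, -0.1752, 0.126, 6.7, 1, 0.1684, -0.1752, 0.126, 6.7, 1, 0.1684, -0.1752, 0.126, 6.7],
)

```text
t: 9.7
position: [639.0, -3.3, 35.3]
ee_rot: [-0.685, 0.728, -0.001, 0.001]
force: [-1.6, 0.7, 6.2]
grip_width: 33.6
```

Request:
carry_out(
  rows=[1, 0, 0, -0.01, 0, 1, 0, 0, -0.03, 0, 1, 0, 0, -0.06, 0, 1, 0, 0, -0.1, 0, 1, 0, 0, -0.125, 0, 1, 0, 0, -0.125, 0],
)

```text
t: 10.3
position: [640.5, -3.3, 164.2]
ee_rot: [-0.685, 0.728, -0.002, 0.003]
force: [-0.1, -1.3, -1.2]
grip_width: 33.3
```

Run:
```python
from h import *
from mv import *
s=manip.state();print(s['grip_width'],s['position'],s['force'])
im=manip.snapshot("wrist");cv2.imwrite("pics/w5.png",im[:,:,::-1])
print(to([638.3,-3.4,159,-93.5],[457.7,89,159,-86.8]))
```

```text
33.33875822324111 [640.48696533  -3.31326765 164.16138961] [-0.13597756 -1.25275009 -1.17620232]
[-0.0812, 0.1859, 0.0, -6.7]
```

View pics/w5.png

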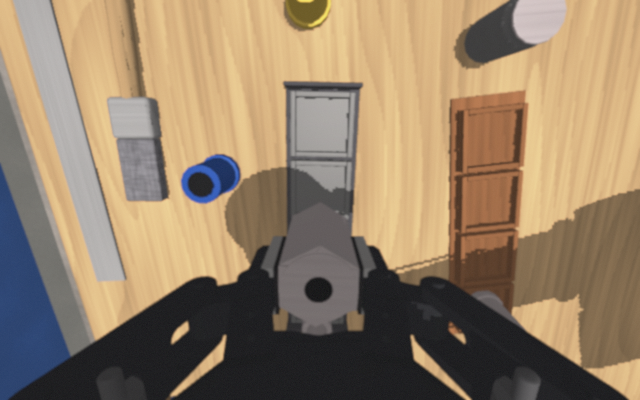

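The hexnut is held on its flats at (318,285), and both vacated cells are empty. I'll carry it to the second bay from the left.

Request:
carry_out(
  rows=[1, -0.007, 0.017, 0, -0.6, 1, -0.022, 0.05, 0, -2, 1, -0.037, 0.085, 0, -3.2, 1, -0.052, 0.119, 0, -4.4, 1, -0.065, 0.149, 0, -5.5, 1, -0.075, 0.172, 0, -6.2, 1, -0.0812, 0.1859, 0, -6.7, 1, -0.0812, 0.1859, 0, -6.7, 1, -0.0812, 0.1859, 0.008, -6.7, 1, -0.0812, 0.1859, 0.033, -6.7, 1, -0.0812, 0.1859, 0.063, -6.7, 1, -0.0812, 0.1859, 0.088, -6.7, 1, -0.0812, 0.1859, 0.108, -6.7, 1, -0.0812, 0.1859, 0.117, -6.7, 1, -0.0812, 0.1859, 0.121, -6.7, 1, -0.0812, 0.1859, 0.123, -6.7, 1, -0.0812, 0.1859, 0.125, -6.7, 1, -0.0812, 0.1859, 0.125, -6.7, 1, -0.0812, 0.1859, 0.125, -6.7],
)

```text
t: 12.25
position: [458.7, 89.4, 35.2]
ee_rot: [0.727, -0.687, 0.0, -0.001]
force: [-0.5, -0.0, 0.9]
grip_width: 33.9
```

Run:
```python
from h import *
s=manip.state();print(s['grip_width'],s['position'],s['force'],s['torque'])
im=manip.snapshot("wrist");cv2.imwrite("pics/w6.png",im[:,:,::-1])
```

```text
33.9429591531942 [458.66071277  89.37604858  35.22564386] [-0.49873888 -0.02658957  0.88296736] [-0.1666906   0.05972501  0.01155005]
```

View pics/w6.png

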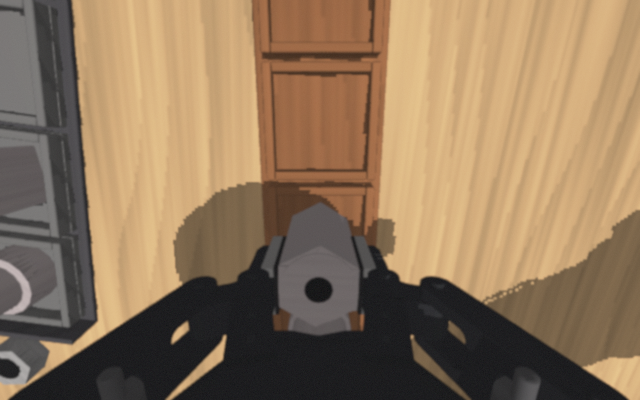

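Request:
carry_out(
  rows=[0.3, 0, 0, 0, 0, -0.3, 0, 0, 0, 0, -1, 0, 0, 0, 0, -1, 0, 0, 0, 0, -1, 0, 0, 0, 0, -1, 0, 0, -0.02, 0, -1, 0, 0, -0.06, 0, -1, 0, 0, -0.1, 0, -1, 0, 0, -0.126, 0],
)

```text
t: 13.2
position: [458.7, 89.3, 163.2]
ee_rot: [0.727, -0.687, 0.001, -0.001]
force: [-0.5, 0.9, 0.1]
grip_width: 85.5
```

Run:
```python
from h import *
from mv import *
s=manip.state();print(s['grip_width'],s['position'],s['force'])
np.save('w7.npy',Ttool(s));im=manip.snapshot("wrist");cv2.imwrite("pics/w7.png",im[:,:,::-1])
print(to([457.7,89,160,-86.8],[643,62.3,150,-82.7]))
```

```text
85.54912145040613 [458.67183386  89.28063657 163.20235405] [-0.49153756  0.87906962  0.13032878]
[0.037, -0.1835, 0.01, -4.1]
```

View pics/w7.png

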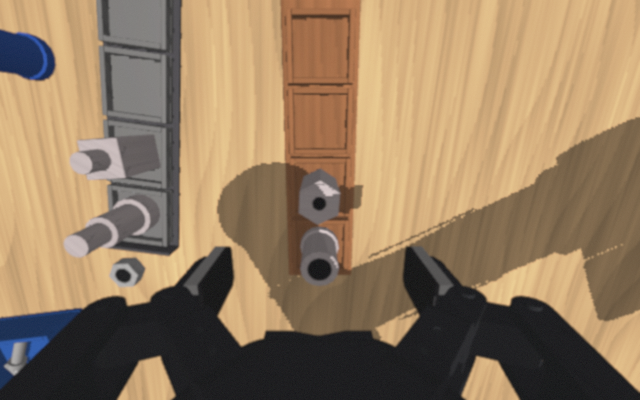

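The hexnut stands in the second bay from the left at (319,195), beside the bush. Next is the block.

Request:
carry_out(
  rows=[-1, 0.037, -0.1835, 0.01, -4.1, -1, 0.037, -0.1835, 0.01, -4.1, -1, 0.037, -0.1835, 0.01, -4.1, -1, 0.037, -0.1835, 0.01, -4.1, -1, 0.037, -0.1835, 0.01, -4.1, -1, 0.037, -0.1835, 0.015, -4.1, -1, 0.037, -0.1835, 0.045, -4.1, -1, 0.037, -0.1835, 0.085, -4.1, -1, 0.037, -0.1835, 0.11, -4.1, -1, 0.037, -0.1835, 0.123, -4.1, -1, 0.037, -0.1835, 0.128, -4.1, -1, 0.037, -0.1835, 0.128, -4.1, 0.2, 0.037, -0.1835, 0.128, -4.1, 1, 0.037, -0.1835, 0.128, -4.1, 1, 0.037, -0.1835, 0.128, -4.1, 1, 0.037, -0.1835, 0.128, -4.1, 1, 0.037, -0.1835, 0.128, -4.1, 1, 0.037, -0.1835, 0.128, -4.1, 1, 0.037, -0.1835, 0.128, -4.1],
)

```text
t: 15.15
position: [643.8, 62.5, 33.2]
ee_rot: [0.751, -0.661, 0.001, -0.001]
force: [-1.2, 1.1, 5.4]
grip_width: 33.1
```

Request:
carry_out(
  rows=[1, 0, 0, -0.01, 0, 1, 0, 0, -0.03, 0, 1, 0, 0, -0.06, 0, 1, 0, 0, -0.1, 0, 1, 0, 0, -0.127, 0, 1, 0, 0, -0.127, 0],
)

```text
t: 15.75
position: [645.2, 62.6, 164.5]
ee_rot: [0.751, -0.661, 0.003, -0.003]
force: [-0.1, -0.4, -1.7]
grip_width: 33.4
```

Run:
```python
from h import *
from mv import *
s=manip.state();print(s['grip_width'],s['position'],s['force'])
im=manip.snapshot("wrist");cv2.imwrite("pics/w8.png",im[:,:,::-1])
print(to([643,62.3,159,-82.7],[461.4,23,159,-86.8]))
```

```text
33.39369289485451 [645.23524475  62.55271249 164.51174495] [-0.11430905 -0.38106494 -1.72540053]
[0.0159, 0.1851, 0.0, 4.1]
```

View pics/w8.png

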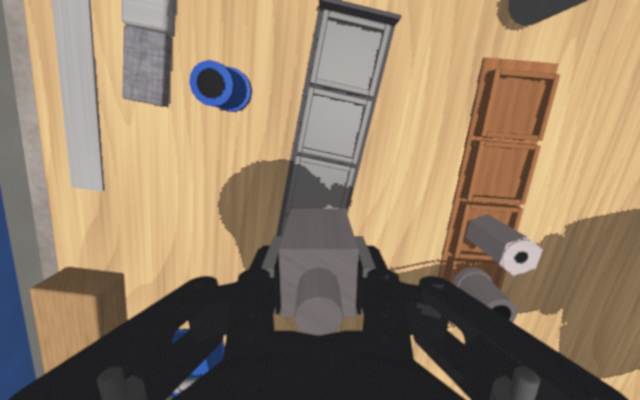

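The block is held squarely by its flats at (318,285). I'll carry it to the second bay from the right.

Request:
carry_out(
  rows=[1, 0.002, 0.017, 0, 0.5, 1, 0.005, 0.05, 0, 1.2, 1, 0.008, 0.085, 0, 2, 1, 0.011, 0.119, 0, 2.8, 1, 0.013, 0.149, 0, 3.5, 1, 0.015, 0.172, 0, 4, 1, 0.0159, 0.1851, 0, 4.1, 1, 0.0159, 0.1851, 0, 4.1, 1, 0.0159, 0.1851, 0.008, 4.1, 1, 0.0159, 0.1851, 0.033, 4.1, 1, 0.0159, 0.1851, 0.063, 4.1, 1, 0.0159, 0.1851, 0.088, 4.1, 1, 0.0159, 0.1851, 0.108, 4.1, 1, 0.0159, 0.1851, 0.118, 4.1, 1, 0.0159, 0.1851, 0.122, 4.1, 1, 0.0159, 0.1851, 0.125, 4.1, 1, 0.0159, 0.1851, 0.127, 4.1, 1, 0.0159, 0.1851, 0.127, 4.1, 1, 0.0159, 0.1851, 0.127, 4.1],
)

```text
t: 17.7
position: [462.4, 23.3, 33.2]
ee_rot: [0.727, -0.687, 0.001, -0.001]
force: [0.9, 0.4, 2.5]
grip_width: 33.2
```

Run:
```python
from h import *
s=manip.state();print(s['grip_width'],s['position'],s['force'],s['torque'])
im=manip.snapshot("wrist");cv2.imwrite("pics/w9.png",im[:,:,::-1])
```

```text
33.23435200541004 [462.36227414  23.31364657  33.19131593] [0.88051198 0.35329898 2.49505014] [0.03876047 0.24909483 0.04050583]
```

View pics/w9.png

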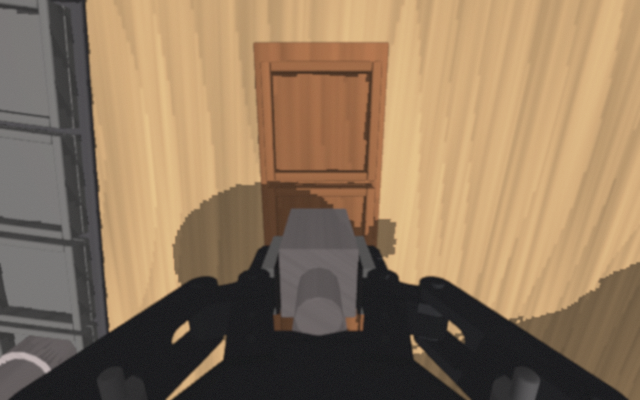

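Request:
carry_out(
  rows=[0.3, 0, 0, 0, 0, -0.3, 0, 0, 0, 0, -1, 0, 0, 0, 0, -1, 0, 0, 0, 0, -1, 0, 0, 0, 0, -1, 0, 0, -0.02, 0, -1, 0, 0, -0.06, 0, -1, 0, 0, -0.1, 0, -1, 0, 0, -0.138, 0],
)

```text
t: 18.65
position: [461.3, 23.0, 171.9]
ee_rot: [0.727, -0.687, 0.0, -0.0]
force: [1.0, 1.0, -0.2]
grip_width: 85.4
```

Run:
```python
from h import *
from mv import *
s=manip.state();print(s['grip_width'],s['position'],s['force'])
np.save('w10.npy',Ttool(s));im=manip.snapshot("wrist");cv2.imwrite("pics/w10.png",im[:,:,::-1])
print(to([461.4,23,170,-86.8],[650.8,128.6,170,-90]))
```

```text
85.44027897272909 [461.31953531  22.9596997  171.94785482] [ 1.02546162  0.97909628 -0.22280734]
[-0.0949, -0.195, 0.0, 3.2]
```

View pics/w10.png

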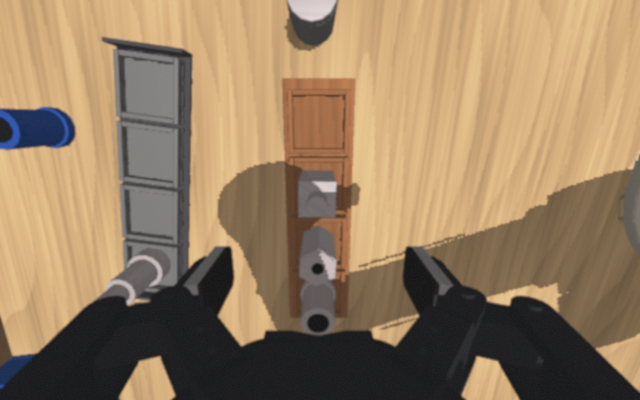

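The block stands in the second bay from the right at (317,193). Last is the shaft.

Request:
carry_out(
  rows=[-1, -0.0949, -0.195, 0, 3.2, -1, -0.0949, -0.195, 0, 3.2, -1, -0.0949, -0.195, 0, 3.2, -1, -0.0949, -0.195, 0, 3.2, -1, -0.0949, -0.195, 0, 3.2, -1, -0.0949, -0.195, 0, 3.2, -1, -0.0949, -0.195, 0.01, 3.2, -1, -0.0949, -0.195, 0.045, 3.2, -1, -0.0949, -0.195, 0.085, 3.2, -1, -0.0949, -0.195, 0.115, 3.2, -1, -0.0949, -0.195, 0.13, 3.2, -1, -0.0949, -0.195, 0.136, 3.2, -1, -0.0949, -0.195, 0.136, 3.2, 0.2, -0.0949, -0.195, 0.136, 3.2, 1, -0.0949, -0.195, 0.136, 3.2, 1, -0.0949, -0.195, 0.136, 3.2, 1, -0.0949, -0.195, 0.136, 3.2, 1, -0.0949, -0.195, 0.136, 3.2, 1, -0.0949, -0.195, 0.136, 3.2, 1, -0.0949, -0.195, 0.136, 3.2],
)

```text
t: 20.7
position: [651.3, 128.9, 35.1]
ee_rot: [0.707, -0.707, 0.0, -0.0]
force: [-2.2, 0.3, 5.1]
grip_width: 27.8
```

Request:
carry_out(
  rows=[1, 0, 0, -0.01, 0, 1, 0, 0, -0.03, 0, 1, 0, 0, -0.06, 0, 1, 0, 0, -0.1, 0, 1, 0, 0, -0.135, 0, 1, 0, 0, -0.135, 0],
)

```text
t: 21.3
position: [653.8, 129.0, 176.0]
ee_rot: [0.707, -0.707, 0.003, -0.005]
force: [0.0, -0.2, -0.4]
grip_width: 28.1
```

Run:
```python
from h import *
from mv import *
s=manip.state();print(s['grip_width'],s['position'],s['force'])
im=manip.snapshot("wrist");cv2.imwrite("pics/w11.png",im[:,:,::-1])
print(to([650.8,128.6,169,-90],[465,-42.8,169,-86.8]))
```

```text
28.09684809947247 [653.76098033 129.04776694 175.98606831] [ 0.03186259 -0.24305138 -0.39815535]
[0.1714, 0.1858, 0.0, -3.2]
```

View pics/w11.png

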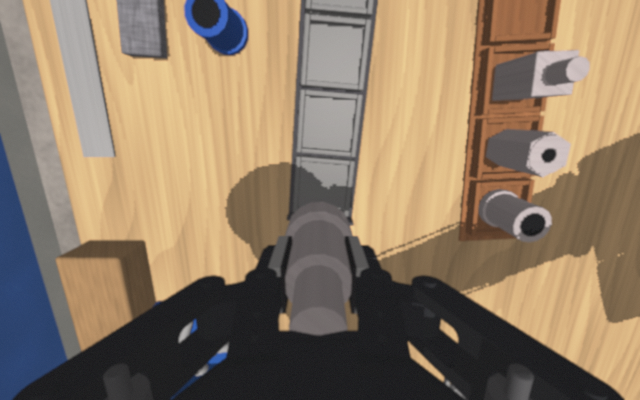

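The shaft is held upright at (318,270), and the other three stand in the rack at right. I'll carry it to the right-end bay.

Request:
carry_out(
  rows=[1, 0.014, 0.015, 0, -0.4, 1, 0.042, 0.045, 0, -1, 1, 0.07, 0.076, 0, -1.6, 1, 0.098, 0.106, 0, -2.2, 1, 0.124, 0.134, 0, -2.8, 1, 0.148, 0.16, 0, -3.2, 1, 0.164, 0.178, 0, -3.2, 1, 0.1714, 0.1858, 0, -3.2, 1, 0.1714, 0.1858, 0.008, -3.2, 1, 0.1714, 0.1858, 0.035, -3.2, 1, 0.1714, 0.1858, 0.065, -3.2, 1, 0.1714, 0.1858, 0.092, -3.2, 1, 0.1714, 0.1858, 0.114, -3.2, 1, 0.1714, 0.1858, 0.125, -3.2, 1, 0.1714, 0.1858, 0.13, -3.2, 1, 0.1714, 0.1858, 0.133, -3.2, 1, 0.1714, 0.1858, 0.135, -3.2, 1, 0.1714, 0.1858, 0.135, -3.2, 1, 0.1714, 0.1858, 0.135, -3.2],
)

```text
t: 23.25
position: [465.9, -42.5, 35.1]
ee_rot: [0.727, -0.687, 0.001, -0.001]
force: [-0.1, 0.7, 1.0]
grip_width: 27.7
```

Run:
```python
from h import *
s=manip.state();print(s['grip_width'],s['position'],s['force'],s['torque'])
im=manip.snapshot("wrist");cv2.imwrite("pics/w12.png",im[:,:,::-1])
```

```text
27.714673609071916 [465.93227081 -42.51343298  35.0974138 ] [-0.06533124  0.71097837  1.02015924] [0.20633055 0.03058942 0.06520306]
```

View pics/w12.png

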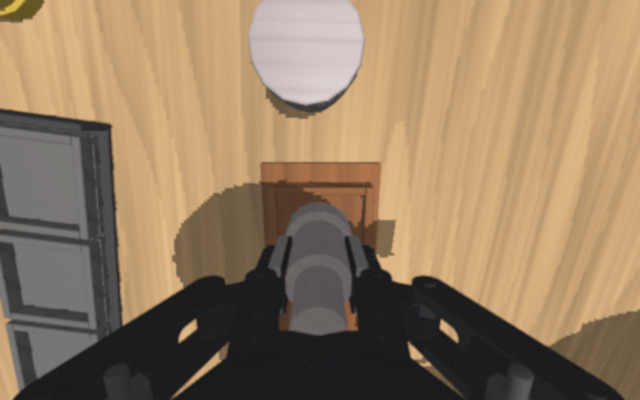

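Request:
carry_out(
  rows=[0.3, 0, 0, 0, 0, -0.3, 0, 0, 0, 0, -1, 0, 0, 0, 0, -1, 0, 0, 0, 0, -1, 0, 0, 0, 0, -1, 0, 0, -0.02, 0, -1, 0, 0, -0.06, 0, -1, 0, 0, -0.1, 0, -1, 0, 0, -0.15, 0, -1, 0, 0, -0.2, 0, -1, -0.05, 0, -0.22, 0, -1, -0.1, 0, -0.22, 0, -1, -0.15, 0, -0.22, 0, -1, -0.2, 0, -0.22, 0, -1, -0.22, 0, -0.22, 0, -1, -0.22, 0, -0.22, 0, -1, -0.22, 0, -0.22, 0, -1, -0.22, 0, -0.22, 0],
)

```text
t: 25.1
position: [452.9, 176.3, 254.3]
ee_rot: [0.726, -0.687, 0.0, 0.0]
force: [-0.6, 0.2, -0.2]
grip_width: 85.7
```

Run:
```python
from h import *
s=manip.state();print(s['position'],s['force'],s['t'])
np.save('w13.npy',Ttool(s));im=manip.snapshot("wrist");cv2.imwrite("pics/w13.png",im[:,:,::-1])
im=manip.snapshot("top");cv2.imwrite("pics/top1.png",im[:,:,::-1])
im=manip.snapshot("scene");cv2.imwrite("pics/scene1.png",im[:,:,::-1])
```

```text
[452.87683913 176.26049399 254.34111648] [-0.64073919  0.16553323 -0.2111329 ] 25.1
```

View pics/w13.png

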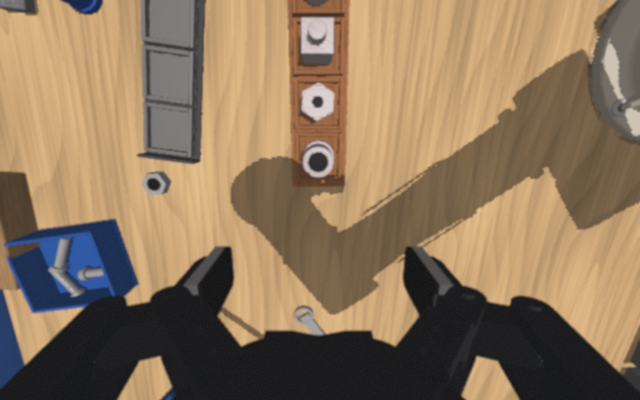

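View pics/scene1.png

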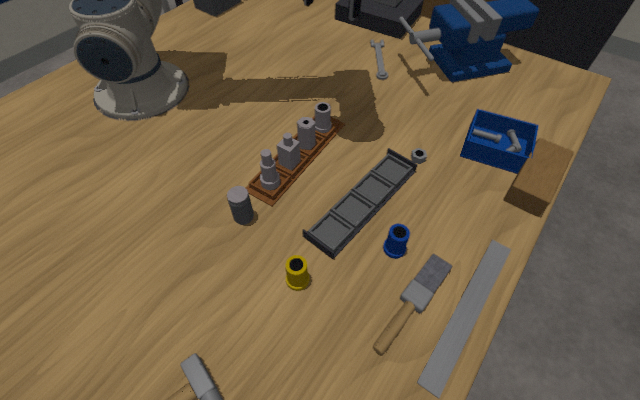

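All four pieces are upright in the rack, in the order shaft, block, hexnut, bush from the right end. The tray is empty. I'll check the centring with an overlay of the planned bay outlines and piece axes.

Run:
```python
from h import *
p=P['wrist'];T=np.load('w13.npy')@p['tool_from_camera']
a=np.radians(3.2);R=np.array([[np.cos(a),-np.sin(a)],[np.sin(a),np.cos(a)]])
C=np.array([[465,-42.8],[461.4,23],[457.7,89],[454,154.9]]);H=[98,88,72,66]
out=[]
for f,pp,TT,x0,y0,w,h,n in(("pics/w13.png",p,T,270,0,100,200,'a'),("pics/scene1.png",P['scene'],P['scene']['extrinsics'],235,90,120,120,'b')):
    im=cv2.imread(f);k=5 if n=='b' else 3
    c=cv2.resize(im[y0:y0+h,x0:x0+w],None,fx=k,fy=k,interpolation=cv2.INTER_CUBIC)
    for i in range(4):
        q=np.array([(26,26),(26,-26),(-26,-26),(-26,26)])@R.T+C[i]
        X=np.c_[q,np.full(4,8)];u=((proj(pp,TT,X)-(x0,y0)+.5)*k-.5).astype(int)
        cv2.polylines(c,[u],True,(0,255,0),1)
        u=((proj(pp,TT,[[*C[i],H[i]]])-(x0,y0)+.5)*k-.5).astype(int)[0]
        cv2.drawMarker(c,tuple(int(v) for v in u),(0,0,255),0,12,1)
    cv2.imwrite(f"pics/ov_{n}.png",c)
```

```text
(no output)
```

View pics/ov_a.png

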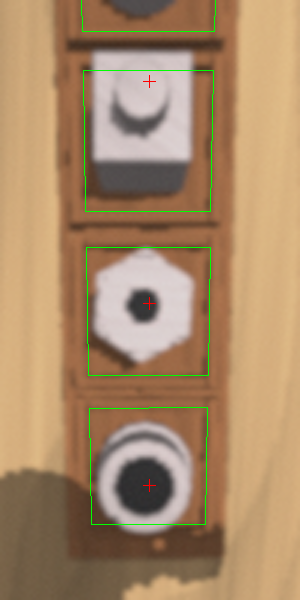

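View pics/ov_b.png

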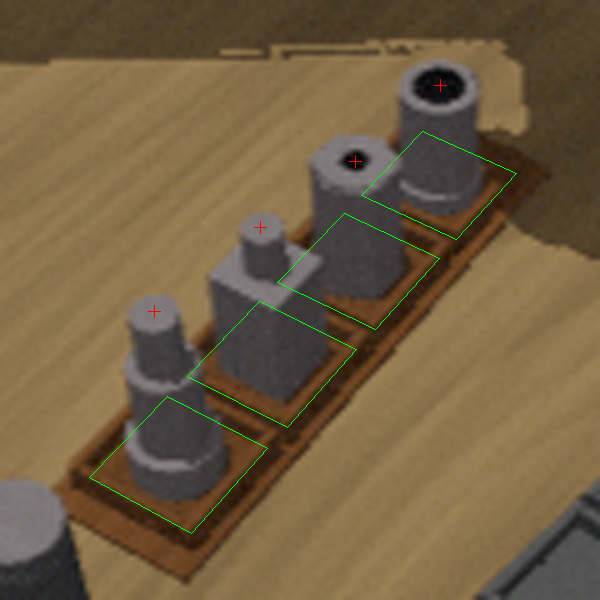

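The crosses sit within about 3 mm of the piece tops in both views, and the outlines lie on the bays. All four pieces stand on the bay floors, clear of the rims, so I'm handing the job in.

```bash
python3 -c "
from cell import manip
print(manip.close_job())"
```

```text
the job is handed in; nothing more can be done
None
```

I moved all four pieces from the tray (the far row) to the rack in reverse order and handed the job in at about 25 s of the 104 s allowed. From the right-end bay to the left-end bay, the rack now holds the shaft, block, hexnut and bush. Each piece was lowered until it touched the bay floor or nearly so (at most about 6 N) and then released.

**Last checks:** the scene view showed all four pieces upright and released in their bays, the tray empty and the gripper clear. The wrist view agreed for the three pieces it showed in full. With the planned positions drawn over both views, the pieces were within about 3 mm of their targets, against the 12 mm allowed.

**Small disagreements:**
- The top and wrist cameras differed by 1–2 mm on positions.
- The gripper read about 1–2 mm narrower than the nominal sizes for all four pieces. Each was still held firmly.
- At the end, the last wrist view cut off most of the shaft, so its position was checked only in the scene view.

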